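Hold the spring press on a freshly glued boss

TASK

The round boss on the sloping easel has just been glued and must be pressed down while the glue grabs. Take the spring press out of its wooden block, set its pad on the middle of the round boss with the press square to the sloping panel, and push gently until the plunger is about half way in, never to its stop. Finish while still holding the press there, and leave the square and star bosses and the other things on the table alone.

Things in the scene. Friction and masses are not known exactly. Their poses are not given: they have to be found in the camera images.
- press: Spring press, 0.12 kg, standing in the block's hole. Origin on its axis under its flange (disc 36 mm across, 5 mm thick, resting on the block's top, 60 mm above the table); z runs up the tool, away from the pad. Round wooden grip, 25 mm in diameter, z = 5 to 55 mm, dome to 62.5 mm; any yaw will do. Below: barrel 24 mm in diameter to z = -22 mm, then plunger and pad to -48 mm.
- press_tip (a point): Centre of the end face of the press's round rubber pad (12 mm in diameter), 48 mm below the press's origin when the plunger is out; it moves with the plunger. z axis as the press's.
- plunger (a joint): How far the plunger of the press is pushed in: 0 = fully out, 0.014 m = at its stop. Spring: 1.2 N to start, plus 0.4 N per mm (4 N half way, 6.8 N at the stop).
- block: Wooden block, 72 x 72 x 60 mm, fixed to the table, with a vertical through hole 27 mm in diameter in its middle, in which the press hangs. Origin at the centre of its underside, z up.
- easel: Wooden table easel, 125 x 176 mm, about 95 mm high, fixed, with a plywood panel sloping 18 degrees, low edge toward the robot at yaw 0. Origin on the table under the panel's middle (which is 75 mm above it); z vertical, x level toward the high side, y level across the slope.
- round_boss: The boss to press: brass disc 30 mm in diameter, 6 mm thick, fixed flat on the panel, one of three in a level row 52 mm apart (order varies). Origin at the centre of its underside on the panel; z is square to the panel, out of it. The marked spot is the small dark dot in the middle of its top face, 6 mm along z.
- square_boss: Another boss, a 27 mm square, 6 mm thick, with the same dot; leave alone. Frame as for the round boss.
- star_boss: Another boss, an eight-pointed star 32 mm across, 6 mm thick, with the same dot; leave alone. Frame as for the round boss.
- glue_bottle: Dropper bottle, 34 mm across, 102 mm tall, standing; origin at the centre of its underside. Leave alone.
- wax_tin: Round pot with lid, 62 mm across, 35 mm tall; origin at the centre of its underside. Leave alone.
- washi_tape: Small roll of tape lying flat, 40 mm across, 16 mm high; origin at the centre of its underside. Leave alone.
- stylus_a: Thin turned wooden stylus, 129 mm long, 9 mm thick, lying; long axis y, origin under its middle. Leave alone.
Not all that is in view belongs to the job. What is shaped like the press but red is not meant.

How it is judged:
On the way:
1. the press is drawn up out of the block, held in the fingers (z of press_tip in the frame of block above 0.064 m and contact force between the fingers and press above 1 N), for 0.2 s.
At the end, for the whole second after the job is handed in: The press is held still in the fingers, its pad on the round boss within 7 mm of the middle along and across the panel, its axis within 0.15 rad of square to the panel, the plunger 3.5 to 10.5 mm in, the boss pressed with 1.5 to 8 N, the press touching neither easel nor block (x of press_tip in the frame of round_boss between -0.007 and 0.007 m and y of press_tip in the frame of round_boss between -0.007 and 0.007 m and angle between the z axis of press and the z axis of round_boss, either way round below 0.15 rad and angle between press's own z axis and vertical below 1 rad and value of joint plunger between 0.0035 and 0.0105 m and contact force between press and round_boss between 1.5 and 8 N and contact force between the fingers and press above 1 N and linear speed of press below 0.02 m/s and contact force between press and easel below 0.1 N and contact force between press and block below 0.1 N); the arm keeps its last pose, push and grip.
It fails at once if the plunger is driven to its stop (value of joint plunger above 0.0135 m).
It fails at once if the round boss is pressed with more than 15 N (contact force between round_boss and anything else above 15 N).
It fails at once if the square or the star boss is pressed or struck (contact force between any of square_boss, star_boss and anything else above 1 N).
It fails at once if another thing on the table is moved more than 20 mm (distance of any of glue_bottle, wax_tin, washi_tape, stylus_a from where it was at the start of the episode above 0.02 m).
It also fails if it takes over 38 s, if anything falls off the work surface, if the arm or the gripper's body presses on something with over 40 N, if the wrist force passes 120 N, or if a joint passes its speed limit or range.

ROBOT

A 6-joint arm with a two-finger parallel gripper is mounted at the origin on a cart in front of the work surface, level with it; the furniture and walls round the work are solid. World frame = base frame: x ahead of the robot, y to its left, z up, the work surface at z = 0. Lengths are in m, angles in rad, forces in N, time in s.
With the tool pointing down it reaches from about 0.425 to 0.95 m from the base axis. Payload 3.5 kg.
Tool frame: the origin (TCP) lies midway between the tips of the shut fingers; the grasp point (between the pads) lies 19 mm behind it (ctrl.hold_point_z is the distance from the TCP to the grasp point, in m); z points along the fingers, y is the line along which they close (so a half turn about z gives the same grasp; the last joint's range is limited). The gripper opens to 85 mm and grips with 20 to 120 N. Pads are 22 mm wide; open, the fingers measure 114 mm over their backs; the gripper's body (76 mm by 85 mm) begins 54 mm behind the grasp point. The pads swing forward as they close: fully open they stand 13 mm farther back than shut.
Start: joints at [-1.278, 0.286, 1.577, -0, 1.279, -0.15], TCP at [0.289, -0.61, 0.199] pointing down, gripper open.
Joint ranges: [-2.77, 2.77], [-0.9, 2.22], [0.21, 2.48], [-1.53, 4.67], [0.24, 2.81], [-2.84, 2.84]. Speed limits (rad/s): [2.79, 2.79, 3.14, 3.14, 3.14, 3.14].

INTERFACE

Orientations are given as a unit quaternion [x, y, z, w].
In Python, from plant import readout, cams, sign_off, ctrl gives the robot as it stands. The module is installed in compiled form; this text tells all that it offers.
- The arm moves only by the tool step_arm, never from a script. Its argument "increments" is a list of rows, each a list of 2 entries, a list of its own where there are three numbers: the shift along the world's x, y, z in mm, then the turn, a rotation vector about the world's x, y, z in rad. In form: [[[x, y, z], [rx, ry, rz]], ...]. A call has 1 to 8 rows; each row shifts and turns the commanded pose from where the row before left it; what a row does not reach is not made up. A row lasts 1/12 s, in which the tool goes at most 41.7 mm and 7.16 degrees, less where a joint would pass 70% of its speed; a pose out of reach is approached as far as the arm can. A call is refused whole if a number of a shift passes 41.7 or a number of a turn 0.125, either way. A call with a gripper value outside its range is refused whole. "fingers" is the opening, from -1 (shut) to 1 (fully open), set as the call begins (left out, the last holds). The fingers move at their own pace and stop on an object; "grip_force" is the grip in N (left out, the last holds). Time passes only in rows, so rows that do not move let the fingers close. It gives the time, the measured TCP pose, the force, the opening and the grip force at its end, in the units of the state.
- readout.get_state(): the state, without advancing time (a new reading comes with each control period).
- cams.read_camera(name): name is "scene" or "top" or "wrist"; returns the picture (420x560x3 uint8, red, green, blue); there is no depth.
- cams.get_calibration(name): a dict with "fx", "fy", "cx", "cy" (pixels), "eye" and "rotation" of the camera in the world; the wrist camera has in their place "T_tool_cam" (4x4, takes a point from camera to tool coordinates, whose origin is the TCP and whose axes are the flange's). Camera axes: x right, y up, looking along -z (the intrinsics and any distortion apply to the point x, -y, -z); pixel columns grow to the right and rows downward; lengths in m; the calibration is good to about 2 mm. A picture is of the moment at which its call begins: read the wrist's pose just before it. get_calibration takes no time and is no camera call.
- sign_off(): hands the job in; it is judged then, once.
The state is a dict: "time": time; "qpos": joint angles; "dq": joint speeds; "joint_efforts": joint torques, N m; "eef_pos": TCP position; "tcp_rot": TCP orientation; "contact_force": force on the tool from outside, world axes, zero at the start; "wrist_torque": the same for the moment, N m; "opening": opening from 0.0 (shut) to 1.0 (fully open); "finger_force": force on a finger pad.
Only numpy, scipy, OpenCV 4.12 (cv2) and the standard library are available. Lean on these libraries where they do the work, as an engineer would, in place of code of your own. Each camera call takes 0.05 s, during which the arm holds its last target. There are 200 camera calls.

## Working session

There is one attempt and no reset: what is moved stays moved. The work goes in short steps, Python scripts to look and compute and a tool call to move; the robot and the scene stay as the last step left them, time stands still between calls to the robot, and variables do not carry over. Pictures are saved under pics/ and viewed, at most 10 in all, crops included, and the job is handed in when it is done.

Besides the shell and the picture viewer there is one more tool, called after "Emit:" as name([rows], argument=value, ...), one row to a line, values as JSON. step_arm: Moves the arm, as the interface text tells. Its arguments: {"type":"object","properties":{"increments":{"type":"array","items":{"type":"array"}},"fingers":{"type":"number"},"grip_force":{"type":"number"}},"required":["increments"]}

```bash
mkdir -p pics; python3 - <<'E'
from plant import readout,cams,ctrl
import cv2
for n in("scene","top"):
    cv2.imwrite(f"pics/{n}0.png",cams.read_camera(n)[:,:,::-1]); c=cams.get_calibration(n); print(n,c)
print(readout.get_state(),ctrl.hold_point_z); print(cams.get_calibration("wrist"))
E
```

```text
scene {'fx': 543.4096553566092, 'fy': 543.4096553566092, 'cx': 277.0169939850926, 'cy': 212.29720603673874, 'eye': array([-0.04948054, -0.9958651 ,  0.73582444]), 'rotation': array([ 0.43274583, -0.15415408, -0.30861314,  0.83290185])}
top {'fx': 469.62122578656044, 'fy': 469.62122578656044, 'cx': 284.3535802928179, 'cy': 205.00755317982572, 'eye': array([ 0.34705363, -0.26099863,  0.92083383]), 'rotation': array([-0.06988917,  0.08280808,  0.77165743, -0.62674009])}
{'time': 0.1, 'qpos': array([-1.27798682e+00,  2.87120032e-01,  1.57806622e+00, -4.61961054e-05,
        1.27862580e+00, -1.50005231e-01]), 'dq': array([-0.00027881, -0.00023267, -0.00317818,  0.0009975 ,  0.00156506,
        0.00040396]), 'joint_efforts': array([ 9.68687095e-05, -4.07299268e+01, -2.93699902e+01, -1.82928761e-04,
        3.43245527e-03,  1.70280600e-05]), 'eef_pos': array([ 0.28903833, -0.60922383,  0.19773767]), 'tcp_rot': array([ 9.75587286e-01,  2.19609232e-01, -1.01222988e-04, -1.10529363e-03]), 'contact_force': array([-0.11099134,  0.17545334,  0.56369186]), 'wrist_torque': array([-0.01868395,  0.06160625, -0.08609745]), 'finger_force': 0.0, 'opening': 1.000973682517653} 0.0187
{'fx': 336.0280549285948, 'fy': 336.0280549285948, 'cx': 278.27496949518456, 'cy': 209.26631994917048, 'T_tool_cam': array([[-9.97201667e-06,  9.53344165e-01,  3.01885580e-01,
         7.74031651e-02],
       [ 9.99999654e-01,  2.60613326e-04, -7.89975395e-04,
         4.18311118e-04],
       [-8.31793839e-04,  3.01885468e-01, -9.53343838e-01,
        -1.74776531e-01],
       [ 0.00000000e+00,  0.00000000e+00,  0.00000000e+00,
         1.00000000e+00]])}
```

View pics/scene0.png

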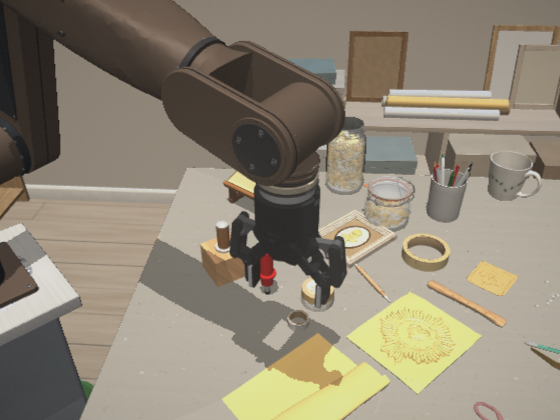

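View pics/top0.png

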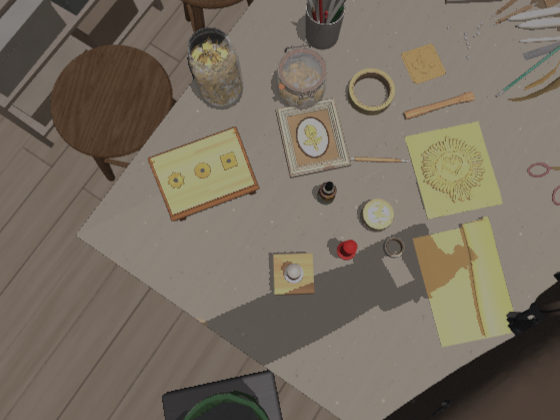

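The scene view shows the press with its dark grip at about (223,235) in the block, the red decoy at (267,272), and the easel partly hidden at (245,190). The top view shows the press knob at (293,271), the block at (294,273), the easel at (204,173), and the bosses: star (177,180), round (203,170) and square (229,160).

```bash
cat > h.py <<'E'
from plant import readout,cams,ctrl
import cv2,numpy as np
from scipy.spatial.transform import Rotation as R
def cam(n,st=None):
    c=cams.get_calibration(n)
    if n=="wrist":
        st=st or readout.get_state(); T=c["T_tool_cam"]; Q=R.from_quat(st["tcp_rot"]).as_matrix()
        return c,Q@T[:3,3]+st["eef_pos"],Q@T[:3,:3]
    return c,np.array(c["eye"]),R.from_quat(c["rotation"]).as_matrix()
def ray(k,p):
    c,e,M=k; d=M@np.array([(p[0]-c["cx"])/c["fx"],-(p[1]-c["cy"])/c["fy"],-1]); return e,d/np.linalg.norm(d)
def plane(k,p,z):
    e,d=ray(k,p); return e+d*(z-e[2])/d[2]
def tri(*kp):
    A=np.zeros((3,3));b=np.zeros(3)
    for k,p in kp:
        e,d=ray(k,p);P=np.eye(3)-np.outer(d,d);A+=P;b+=P@e
    x=np.linalg.solve(A,b); return x,[np.linalg.norm((np.eye(3)-np.outer(d,d))@(x-e))*1e3 for e,d in (ray(*q) for q in kp)]
def proj(k,X):
    c,e,M=k;q=M.T@(np.array(X)-e); return np.array([c["cx"]-c["fx"]*q[0]/q[2],c["cy"]+c["fy"]*q[1]/q[2]])
E
python3 - <<'E'
from h import *
np.set_printoptions(precision=4,suppress=True)
k=cam("top")
for n,p,z in[("knob",(293,270),.12),("block",(294,273),.06),("star",(177,180),.08),("round",(203,170),.08),("square",(229,160),.08),("red",(347,249),.06),("bottle",(328,190),.1),("tin",(378,214),.035),("tape",(394,247),.016)]: print(n,plane(k,p,z))
for p in[(148,168),(239,130),(258,184),(171,217),(183,218),(252,191)]:print(p,plane(k,p,.075))
im=cv2.imread("pics/top0.png")[110:310,130:400];cv2.imwrite("pics/t1.png",cv2.resize(im,None,fx=2.9,fy=2.9,interpolation=cv2.INTER_CUBIC))
s=cam("scene");print(proj(s,[.4,-.3,.0]))
E
```

```text
knob [ 0.4072 -0.2852  0.12  ]
block [ 0.4061 -0.2877  0.06  ]
star [ 0.6168 -0.1102  0.08  ]
round [ 0.626  -0.1608  0.08  ]
square [ 0.6352 -0.2118  0.08  ]
red [ 0.4289 -0.3922  0.06  ]
bottle [ 0.5359 -0.3774  0.1   ]
tin [ 0.4847 -0.47    0.035 ]
tape [ 0.4183 -0.4887  0.016 ]
(148, 168) [ 0.6528 -0.0596  0.075 ]
(239, 130) [ 0.692 -0.241  0.075]
(258, 184) [ 0.5797 -0.256   0.075 ]
(171, 217) [ 0.5511 -0.0875  0.075 ]
(183, 218) [ 0.5447 -0.1088  0.075 ]
(252, 191) [ 0.5688 -0.2425  0.075 ]
[227.1992 275.0858]
```

View pics/t1.png

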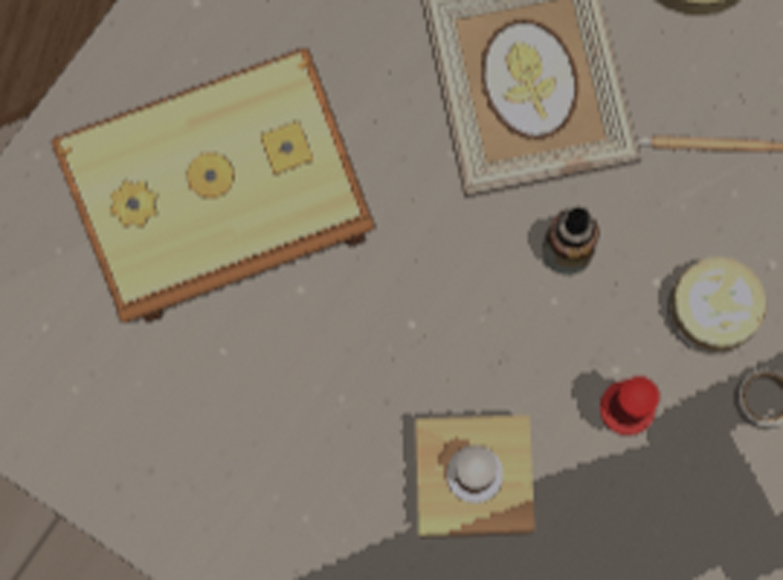

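The enlarged crop has the round boss in the middle at crop (210,175), i.e. top-view pixel (202.4,170.3). The press knob is at crop (475,467). The row gives an easel yaw of about 0.18 rad. I'll move toward the block to get wrist views.

Emit:
step_arm([
  [[10,32,8],[0,0,0]],
  [[10,32,8],[0,0,0]],
  [[10,32,8],[0,0,0]],
  [[10,32,8],[0,0,0]],
  [[10,32,8],[0,0,0]],
  [[10,32,0],[0,0,0]],
  [[10,32,0],[0,0,0]],
  [[0,0,0],[0,0,0]],
], fingers=1)

```text
time: 0.77
eef_pos: [0.3605, -0.381, 0.2387]
tcp_rot: [0.975, 0.222, 0.001, -0.001]
contact_force: [0.5, -0.2, -0.6]
opening: 1.003
finger_force: 0.0
```

```bash
python3 - <<'E'
from h import *
import pickle
s=readout.get_state();im=cams.read_camera("wrist")[:,:,::-1];cv2.imwrite("pics/wA.png",im);pickle.dump(s,open("A.p","wb"));print(s["eef_pos"],s["time"])
k=cam("wrist",s);print(proj(k,[.4065,-.2865,.06]),proj(k,[.626,-.161,.08]))
E
```

```text
[ 0.36049267 -0.38098647  0.23874553] 0.7667
[212.60722119  97.99143135] [ 161.25144311 -272.72500511]
```

Emit:
step_arm([
  [[25,20,0],[0,0,-0.05]],
  [[25,20,0],[0,0,-0.05]],
  [[25,20,0],[0,0,-0.05]],
  [[25,20,0],[0,0,-0.05]],
  [[25,20,0],[0,0,-0.05]],
  [[0,0,0],[0,0,0]],
  [[0,0,0],[0,0,0]],
])

```text
time: 1.4
eef_pos: [0.4849, -0.2857, 0.2383]
tcp_rot: [0.995, 0.097, -0.001, -0.0]
contact_force: [-0.2, -0.9, -0.7]
opening: 1.001
finger_force: 0.0
```

```bash
python3 - <<'E'
from h import *
import pickle
s=readout.get_state();im=cams.read_camera("wrist")[:,:,::-1];cv2.imwrite("pics/wB.png",im);pickle.dump(s,open("B.p","wb"));print(s["eef_pos"],s["time"])
cv2.imwrite("pics/s1.png",cams.read_camera("scene")[:,:,::-1])
k=cam("wrist",s);print(proj(k,[.4065,-.2865,.06]),proj(k,[.626,-.161,.08]))
a=cv2.imread("pics/wA.png");cv2.imwrite("pics/AB.png",cv2.resize(np.vstack([np.hstack([a,im]),np.hstack([cv2.imread("pics/s1.png"),im*0])])[:,:],(800,600)))
E
```

```text
[ 0.48487982 -0.28572394  0.23828914] 1.4
[265.12251104 244.87686664] [ 1.68174884e+02 -1.61182792e-01]
```

View pics/AB.png

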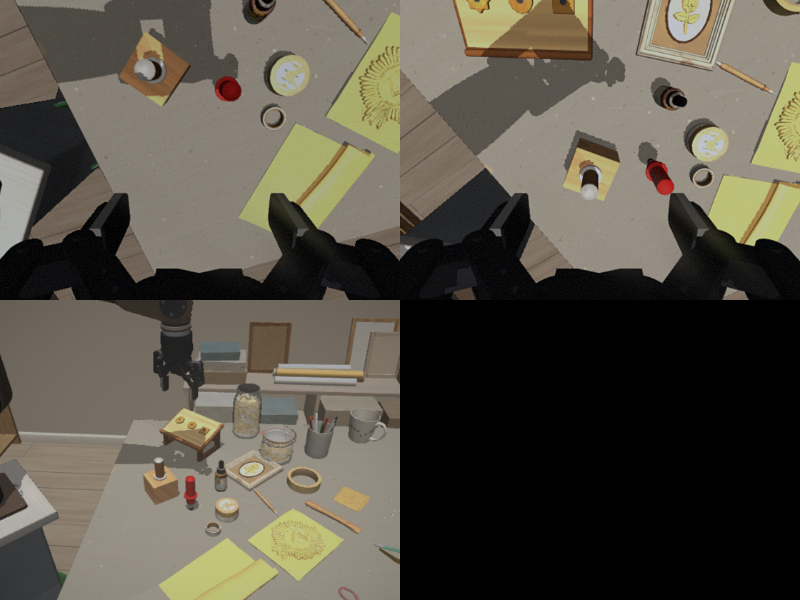

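Montage: wrist A shows the press dome at about (199,97). Wrist B shows it at about (265,266), with the boss row at the top edge. The new scene view is clear, with the press at about (222,228) and the easel at about (270,180). I'll zoom in for exact pixels.

```bash
python3 - <<'E'
import cv2,numpy as np
S=cv2.imread("pics/s1.png");A=cv2.imread("pics/wA.png");B=cv2.imread("pics/wB.png")
c=lambda im,x,y,w=100,h=75:cv2.resize(im[y:y+h,x:x+w],(400,300),interpolation=cv2.INTER_CUBIC)
cv2.imwrite("pics/z1.png",np.vstack([np.hstack([c(S,195,215),c(S,220,145)]),np.hstack([c(A,160,45),c(B,215,215)])]))
E
```

```text
(no output)
```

View pics/z1.png

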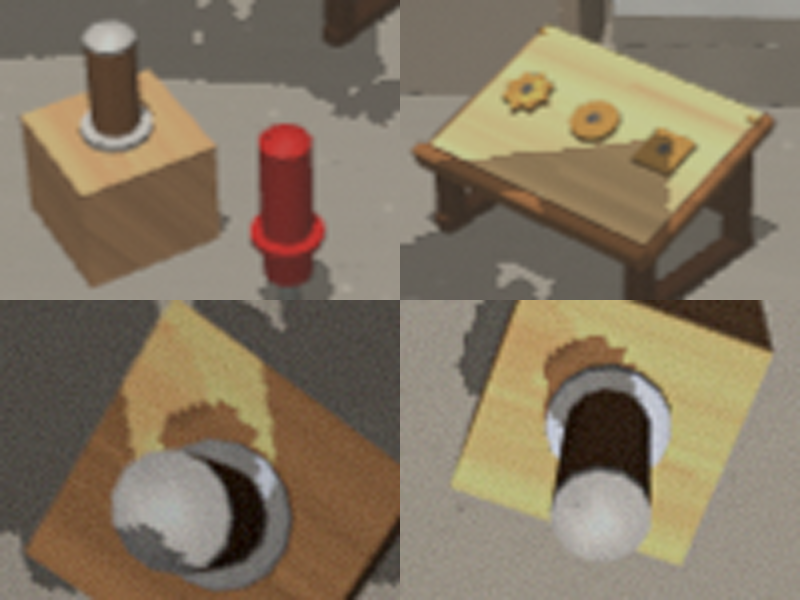

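```bash
python3 - <<'E'
from h import *
import pickle
np.set_printoptions(precision=4,suppress=True)
t=cam("top");s=cam("scene");A=cam("wrist",pickle.load(open("A.p","rb")));B=cam("wrist",pickle.load(open("B.p","rb")))
T=lambda x,y:(130+x/2.9,110+y/2.9)
Sc=lambda x,y:(220+(x-400)/4,145+y/4)
print("flange",tri((t,(293.4,274.1)),(s,(224,246.7)),(A,(214,98.5)),(B,(267,247.25))))
print("flangeAB",tri((A,(214,98.5)),(B,(267,247.25))))
print("flangets",tri((t,(293.4,274.1)),(s,(224,246.7))))
print("dome",tri((t,(293.8,271)),(s,(222.25,225)),(A,(203,97.5)),(B,(265.5,269))))
print("domeAB",tri((A,(203,97.5)),(B,(265.5,269))))
for n,a,b in[("star",(133,204),(528,88)),("round",(210,176),(594,120)),("square",(286,147),(664,149)),("TL",(58,138),(543,28)),("TR",(307,50),(770,118)),("BR",(372,225),(650,245)),("BL",(122,318),(425,150))]:
    print(n,tri((t,T(*a)),(s,Sc(*b))))
E
```

```text
flange (array([ 0.4056, -0.2878,  0.0628]), [np.float64(2.2223377652207437), np.float64(0.3753098946239837), np.float64(1.429764234132482), np.float64(1.2098100764269861)])
flangeAB (array([ 0.4072, -0.2889,  0.067 ]), [np.float64(0.1202050281930049), np.float64(0.12020502819290632)])
flangets (array([ 0.4053, -0.2867,  0.0623]), [np.float64(1.2160487376192977), np.float64(1.2160487376192661)])
dome (array([ 0.4062, -0.288 ,  0.116 ]), [np.float64(1.795841660157588), np.float64(0.1417715560451001), np.float64(1.2393058857223405), np.float64(1.163789281533062)])
domeAB (array([ 0.4074, -0.2891,  0.1188]), [np.float64(0.2037174515609958), np.float64(0.20371745156098262)])
star (array([ 0.6166, -0.1091,  0.083 ]), [np.float64(1.0092073229254424), np.float64(1.0092073229251184)])
round (array([ 0.6253, -0.1599,  0.0808]), [np.float64(0.7347032090653041), np.float64(0.7347032090654025)])
square (array([ 0.6341, -0.2113,  0.0816]), [np.float64(0.7233767708480521), np.float64(0.7233767708479832)])
TL (array([ 0.6645, -0.0686,  0.0898]), [np.float64(2.3264771585525503), np.float64(2.3264771585525037)])
TR (array([ 0.6926, -0.2367,  0.0903]), [np.float64(0.22421492319603772), np.float64(0.22421492319607902)])
BR (array([ 0.5796, -0.2572,  0.0633]), [np.float64(4.102154772267236), np.float64(4.102154772267162)])
BL (array([ 0.5534, -0.0861,  0.0548]), [np.float64(3.2476766300187023), np.float64(3.247676630018579)])
```

Emit:
step_arm([
  [[-26,-1,0],[0,0,0]],
  [[-26,-1,0],[0,0,0]],
  [[-26,0,-20],[0,0,0]],
  [[0,0,-30],[0,0,0]],
  [[0,0,-30],[0,0,0]],
  [[0,0,-30],[0,0,0]],
  [[0,0,-20],[0,0,0]],
  [[0,0,0],[0,0,0]],
])

```text
time: 2.17
eef_pos: [0.4024, -0.2862, 0.1038]
tcp_rot: [0.995, 0.095, -0.003, -0.004]
contact_force: [-1.7, 0.7, -0.4]
opening: 0.996
finger_force: 0.0
```

```bash
python3 - <<'E'
from h import *
s=readout.get_state();im=cams.read_camera("wrist")[:,:,::-1];sc=cams.read_camera("scene")[:,:,::-1]
print(s["eef_pos"],s["qpos"])
cv2.imwrite("pics/z2.png",np.hstack([cv2.resize(im,(400,300)),cv2.resize(sc[170:290,150:310],(400,300),interpolation=cv2.INTER_CUBIC)]))
E
```

```text
[ 0.40235466 -0.28616654  0.10382605] [-8.23846993e-01 -7.04593867e-03  2.08869549e+00 -3.59466920e-04
  1.07015055e+00  5.56803243e-01]
```

View pics/z2.png

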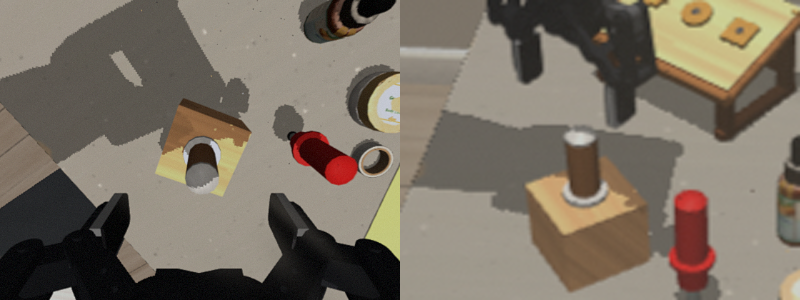

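The wrist view has the dome at about (281,248), but the scene crop shows the gripper higher than the readout says. I'll check the pose against the picture before going on.

```bash
python3 - <<'E'
from h import *
np.set_printoptions(precision=4,suppress=True)
for i in range(3):
    s=readout.get_state();im=cams.read_camera("wrist")[:,:,::-1];print(s["time"],s["eef_pos"],s["tcp_rot"],proj(cam("wrist",s),[.4062,-.288,.116]))
cv2.imwrite("pics/w3.png",im);sc=cams.read_camera("scene")[:,:,::-1]
cv2.imwrite("pics/z3.png",np.hstack([cv2.resize(im,(400,300)),cv2.resize(sc[170:290,150:310],(400,300),interpolation=cv2.INTER_CUBIC)]))
E
```

```text
2.2667 [ 0.4053 -0.2886  0.1089] [ 0.9954  0.0954 -0.0005 -0.0004] [276.5573 250.3823]
2.3167 [ 0.4063 -0.2893  0.1103] [0.9954 0.0956 0.0005 0.0008] [275.0337 250.7332]
2.3667 [ 0.4069 -0.2895  0.1111] [0.9954 0.0958 0.001  0.0014] [274.4164 250.9697]
```

View pics/z3.png

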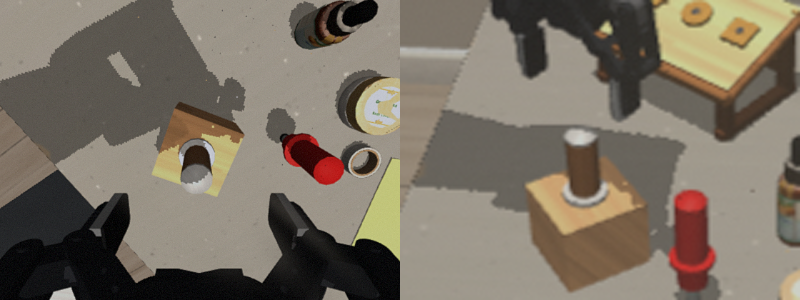

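```bash
python3 - <<'E'
from h import *
import pickle
np.set_printoptions(precision=1,suppress=True)
k=cam("scene");kt=cam("top")
for s in(pickle.load(open("B.p","rb")),readout.get_state()):
    Q=R.from_quat(s["tcp_rot"]).as_matrix()
    for z in(-.0,-.013,-.03,-.045,-.06): print(z,[proj(k,s["eef_pos"]+Q@[0,y,z]) for y in(-.0425,.0425)],[proj(cam("wrist",s),s["eef_pos"]+Q@[0,y,z]) for y in(-.0425,.0425)])
S=cv2.imread("pics/s1.png")[80:180,200:320];n=cams.read_camera("scene")[:,:,::-1][130:230,170:290]
cv2.imwrite("pics/z4.png",cv2.resize(np.hstack([S,n]),(792,330),interpolation=cv2.INTER_CUBIC))
E
```

```text
-0.0 [array([234.5, 148.5]), array([269.2, 162.2])] [array([202.2, 246.7]), array([352.5, 246.7])]
-0.013 [array([234.2, 142.4]), array([269.1, 155.9])] [array([196.9, 256.8]), array([357.7, 256.7])]
-0.03 [array([233.7, 134.3]), array([268.9, 147.6])] [array([188.8, 272.2]), array([365.7, 272.1])]
-0.045 [array([233.2, 127.1]), array([268.8, 140.1])] [array([180.1, 288.7]), array([374.3, 288.6])]
-0.06 [array([232.8, 119.7]), array([268.6, 132.5])] [array([169.6, 308.7]), array([384.6, 308.6])]
-0.0 [array([207.4, 219.2]), array([239.8, 235.4])] [array([202.2, 246.7]), array([352.5, 246.7])]
-0.013 [array([206.8, 213.8]), array([239.4, 229.9])] [array([196.9, 256.8]), array([357.7, 256.7])]
-0.03 [array([206.1, 206.6]), array([238.9, 222.5])] [array([188.8, 272.2]), array([365.7, 272.1])]
-0.045 [array([205.4, 200.2]), array([238.5, 215.9])] [array([180.1, 288.7]), array([374.3, 288.6])]
-0.06 [array([204.6, 193.6]), array([238. , 209.2])] [array([169.6, 308.7]), array([384.6, 308.6])]
```

View pics/z4.png

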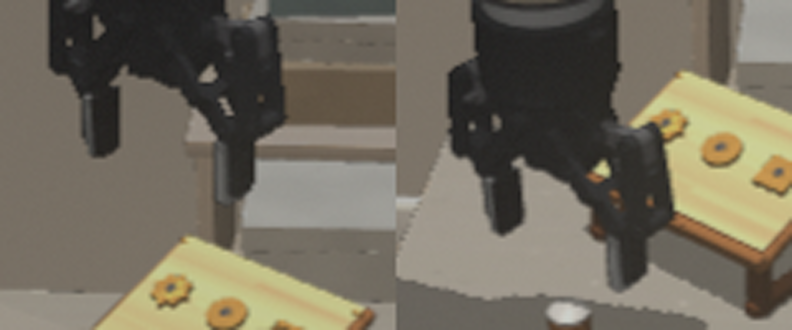

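The dark fingertips sit at scene pixels (203,201) and (241,218). That projects to tool z ≈ −45 mm when open, where the text says −13 mm. I'll raise the hand and close it in the air to measure where the closed tips really are.

Emit:
step_arm([
  [[0,0,30],[0,0,0]],
  [[0,0,30],[0,0,0]],
  [[0,0,0],[0,0,0]],
  [[0,0,0],[0,0,0]],
  [[0,0,0],[0,0,0]],
  [[0,0,0],[0,0,0]],
  [[0,0,0],[0,0,0]],
  [[0,0,0],[0,0,0]],
], fingers=-0.4, grip_force=50)

```text
time: 3.18
eef_pos: [0.4057, -0.2873, 0.1678]
tcp_rot: [0.995, 0.096, -0.001, -0.001]
contact_force: [-0.1, -0.6, 0.1]
opening: 0.301
finger_force: 0.0
```

```bash
python3 - <<'E'
from h import *
np.set_printoptions(precision=1,suppress=True)
k=cam("scene");s=readout.get_state();print(s["eef_pos"]*1e3,s["opening"])
Q=R.from_quat(s["tcp_rot"]).as_matrix();h=.0425*s["opening"]
for z in(-.0,-.013,-.03,-.045): print(z,[(proj(k,s["eef_pos"]+Q@[0,y,z])-[170,110])*4 for y in(-h,h)],[proj(cam("wrist",s),s["eef_pos"]+Q@[0,y,z])/1.4 for y in(-h,h)])
n=cams.read_camera("scene")[:,:,::-1][110:210,170:270];w=cams.read_camera("wrist")[:,:,::-1]
w=cv2.copyMakeBorder(cv2.resize(w,(400,300)),0,100,0,0,cv2.BORDER_CONSTANT)
cv2.imwrite("pics/z5.png",np.hstack([cv2.resize(n,(400,400),interpolation=cv2.INTER_CUBIC),w]))
E
```

```text
[ 405.7 -287.3  167.8] 0.3012347511284316
-0.0 [array([179.9, 361. ]), array([220. , 380.1])] [array([182. , 176.2]), array([214.3, 176.2])]
-0.013 [array([177.9, 337.8]), array([218.2, 356.7])] [array([180.8, 183.4]), array([215.4, 183.4])]
-0.03 [array([175.1, 306.9]), array([215.8, 325.6])] [array([179. , 194.4]), array([217.1, 194.4])]
-0.045 [array([172.6, 279.1]), array([213.7, 297.6])] [array([177.1, 206.2]), array([218.9, 206.1])]
```

View pics/z5.png

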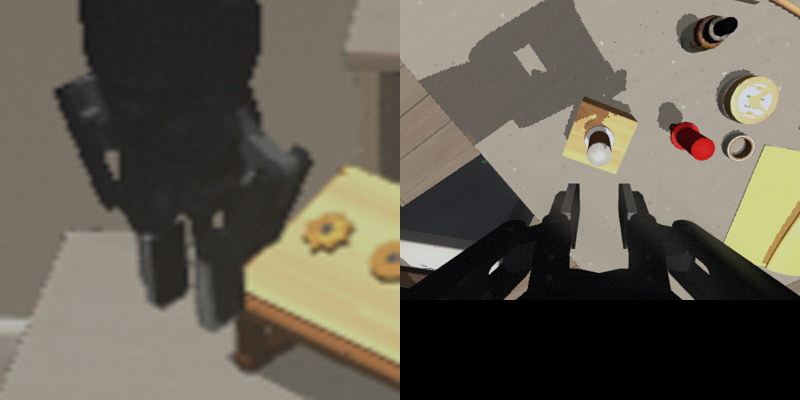

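The scene crop has the nearly closed tips at (160,305) and (220,330), i.e. tool z ≈ −30 mm, and the wrist view agrees. So the real fingertips sit about 27–30 mm behind the reported TCP. The grasp therefore needs reported TCP z ≈ 0.050. I'll open, descend in stages and check forces.

Emit:
step_arm([
  [[0,0,0],[0,0,0]],
  [[0,0,0],[0,0,0]],
  [[0,0,0],[0,0,0]],
  [[0,0,0],[0,0,0]],
  [[0,0,0],[0,0,0]],
  [[0,0,-25],[0,0,0]],
  [[0,0,-25],[0,0,0]],
  [[0,0,-20],[0,0,0]],
], fingers=1)

```text
time: 3.95
eef_pos: [0.4061, -0.2877, 0.0979]
tcp_rot: [0.995, 0.096, -0.0, 0.0]
contact_force: [-0.2, -0.3, 0.5]
opening: 1.003
finger_force: 0.0
```

Emit:
step_arm([
  [[0,0,-15],[0,0,0]],
  [[0,0,-15],[0,0,0]],
  [[0,0,-12],[0,0,0]],
  [[0,0,-9],[0,0,0]],
  [[0,0,0],[0,0,0]],
  [[0,0,0],[0,0,0]],
  [[0,0,0],[0,0,0]],
])

```text
time: 4.53
eef_pos: [0.4068, -0.2885, 0.0489]
tcp_rot: [0.995, 0.096, 0.001, 0.001]
contact_force: [0.1, 0.1, -0.3]
opening: 1.0
finger_force: 0.0
```

```bash
python3 - <<'E'
from h import *
s=readout.get_state();print(s["eef_pos"],s["contact_force"],s["opening"])
n=cams.read_camera("scene")[:,:,::-1][170:270,175:275];w=cams.read_camera("wrist")[:,:,::-1]
w=cv2.copyMakeBorder(cv2.resize(w,(400,300)),0,100,0,0,cv2.BORDER_CONSTANT)
cv2.imwrite("pics/z6.png",np.hstack([cv2.resize(n,(400,400),interpolation=cv2.INTER_CUBIC),w]))
E
```

```text
[ 0.40682392 -0.28848241  0.04892519] [ 0.06291185  0.07162695 -0.2560191 ] 0.9999494716048362
```

View pics/z6.png

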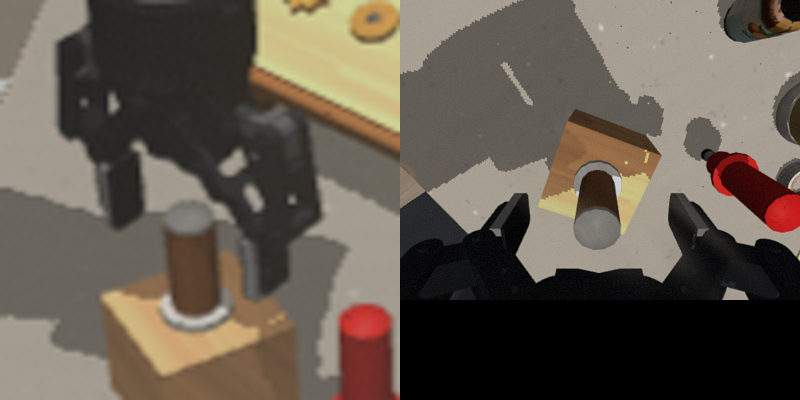

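The fingers straddle the grip at mid height, with tips at about (125,225) and (255,295) in the scene crop and the dome at (190,215). I've now used all ten views, so the rest goes by numbers. Closing now.

Emit:
step_arm([
  [[0,0,0],[0,0,0]],
  [[0,0,0],[0,0,0]],
  [[0,0,0],[0,0,0]],
  [[0,0,0],[0,0,0]],
  [[0,0,0],[0,0,0]],
  [[0,0,0],[0,0,0]],
  [[0,0,0],[0,0,0]],
  [[0,0,0],[0,0,0]],
], fingers=-1, grip_force=50)

```text
time: 5.3
eef_pos: [0.4063, -0.2878, 0.0483]
tcp_rot: [0.995, 0.096, 0.0, -0.0]
contact_force: [-0.4, 1.2, 1.9]
opening: 0.281
finger_force: 49.0
```

Emit:
step_arm([
  [[0,0,5],[0,0,0]],
  [[0,0,10],[0,0,0]],
  [[0,0,15],[0,0,0]],
  [[0,0,20],[0,0,0]],
  [[0,0,20],[0,0,0]],
  [[0,0,20],[0,0,0]],
  [[0,0,20],[0,0,0]],
  [[0,0,0],[0,0,0]],
])

```text
time: 5.97
eef_pos: [0.4084, -0.2902, 0.1635]
tcp_rot: [0.995, 0.096, 0.003, 0.004]
contact_force: [0.6, -0.7, 0.2]
opening: 0.275
finger_force: 49.0
```

Lift is good: 49 N grip, opening 0.28, and the hand has risen about 112 mm. I'll move to a hover and get a third sight of the boss dots from the wrist camera.

Emit:
step_arm([
  [[27,23,9],[0,0,0]],
  [[27,23,9],[0,0,0]],
  [[27,23,9],[0,0,0]],
  [[27,23,9],[0,0,0]],
  [[27,23,9],[0,0,0]],
  [[0,0,0],[0,0,0]],
  [[0,0,0],[0,0,0]],
  [[0,0,0],[0,0,0]],
])

```text
time: 6.63
eef_pos: [0.5404, -0.1727, 0.2017]
tcp_rot: [0.995, 0.097, -0.001, -0.0]
contact_force: [0.5, -0.2, -1.0]
opening: 0.282
finger_force: 49.1
```

```bash
python3 - <<'E'
from h import *
import pickle
np.set_printoptions(precision=4,suppress=True)
s=readout.get_state();w=cams.read_camera("wrist")[:,:,::-1];cv2.imwrite("pics/wC.png",w);pickle.dump(s,open("C.p","wb"));print(s["eef_pos"])
k=cam("wrist",s);g=cv2.cvtColor(w,cv2.COLOR_BGR2GRAY)
hsv=cv2.cvtColor(w,cv2.COLOR_BGR2HSV)
for X in([.6166,-.1091,.083],[.6253,-.1599,.081],[.6341,-.2113,.082]):
    p=proj(k,X);x,y=p.round().astype(int)
    print("pred",p, "median colour",np.median(hsv[max(0,y-8):y+9,max(0,x-8):x+9].reshape(-1,3),axis=0) if 0<=y<420 else None)
    if not(20<=y<400 and 20<=x<540): continue
    r=g[y-16:y+17,x-16:x+17].astype(np.float32);b=cv2.GaussianBlur(r,(0,0),1)
    m=(b<b.min()+.35*(np.median(b)-b.min())).astype(np.uint8)
    n,_,st,c=cv2.connectedComponentsWithStats(m)
    for i in range(1,n): print("  blob",st[i,4],c[i]+[x-16,y-16])
E
```

```text
[ 0.5404 -0.1727  0.2017]
pred [219.6734  90.5555] median colour [ 17. 171. 119.]
  blob 56 [220.5  89.5]
pred [282.2241  92.1932] median colour [ 17. 171. 116.]
  blob 58 [283.6034  91.6034]
pred [345.1707  93.7407] median colour [ 18. 165. 208.]
  blob 5 [330.8  85. ]
  blob 58 [346.1034  93.6897]
  blob 11 [329.3636  95.4545]
```

```bash
python3 - <<'E'
from h import *
import pickle
np.set_printoptions(precision=4,suppress=True)
C=cam("wrist",pickle.load(open("C.p","rb")));t=cam("top");sc=cam("scene")
D={}
for n,a,b,c in[("star",(175.9,180.3),(252,167),(220.5,89.5)),("round",(202.4,170.7),(268.5,175),(283.6,91.6)),("square",(228.6,160.7),(286,182.25),(346.1,93.7))]:
    D[n]=tri((t,a),(sc,b),(C,c));print(n,D[n][0],np.round(D[n][1],1))
d=D["star"][0]-D["square"][0];print("yaw",np.arctan2(-d[0],d[1]),"mean",np.mean([D[i][0] for i in D],0))
s=readout.get_state();Q=R.from_quat(s["tcp_rot"]).as_matrix();f=s["eef_pos"]+Q@[0,0,-.014]
print(s["eef_pos"])
for n in("scene","top"):
    im=cams.read_camera(n)[:,:,::-1];cv2.imwrite(f"pics/{n}2.png",im);k=cam(n);p=proj(k,f);tip=proj(k,s["eef_pos"]+Q@[0,0,.0365]);print(n,"flange pred",p,"tip pred",tip)
    h=cv2.cvtColor(im,cv2.COLOR_BGR2HSV);x,y=p.round().astype(int)
    if n=="scene":
        # values along the predicted axis from above the flange past the tip
        for z in np.arange(-.024,.056,.004):
            q=proj(k,s["eef_pos"]+Q@[0,0,z]).round().astype(int);print(round(z,3),q,[tuple(int(v) for v in h[q[1],q[0]+o]) for o in(-12,-6,-3,0,3,6,12)])
E
```

```text
star [ 0.617  -0.1092  0.0827] [1.3 0.7 0.7]
round [ 0.6255 -0.1603  0.0809] [1.2 0.4 0.8]
square [ 0.634  -0.2116  0.0819] [1.  0.5 0.5]
yaw 0.16486344452612925 mean [ 0.6255 -0.1604  0.0818]
[ 0.5401 -0.173   0.2016]
scene flange pred [239.2387 136.0295] tip pred [240.3826 157.3827]
-0.024 [239 132] [(19, 41, 117), (15, 58, 97), (13, 126, 83), (14, 124, 82), (13, 112, 73), (15, 40, 77), (17, 39, 117)]
-0.02 [239 133] [(17, 41, 117), (15, 50, 91), (14, 123, 83), (14, 123, 83), (14, 115, 71), (15, 31, 98), (17, 43, 118)]
-0.016 [239 135] [(18, 44, 117), (16, 27, 123), (13, 123, 85), (14, 126, 83), (13, 107, 74), (17, 20, 113), (17, 41, 117)]
-0.012 [239 137] [(17, 43, 118), (19, 16, 172), (16, 24, 162), (15, 36, 143), (19, 16, 126), (17, 17, 105), (17, 41, 117)]
-0.008 [239 139] [(17, 41, 118), (15, 22, 94), (17, 18, 102), (15, 14, 110), (20, 16, 95), (17, 36, 100), (17, 41, 118)]
-0.004 [239 140] [(18, 40, 116), (19, 41, 99), (17, 19, 96), (20, 15, 103), (15, 17, 89), (18, 41, 94), (17, 43, 118)]
0.0 [240 142] [(18, 40, 116), (17, 34, 104), (20, 17, 91), (17, 20, 91), (17, 21, 85), 
[... 961 characters left out ...]
1, 118), (17, 105, 131)]
0.036 [240 157] [(17, 41, 118), (19, 41, 118), (17, 42, 98), (17, 42, 43), (16, 45, 97), (17, 41, 117), (18, 99, 137)]
0.04 [240 159] [(17, 41, 119), (18, 43, 118), (18, 43, 118), (18, 43, 119), (17, 41, 118), (17, 41, 118), (18, 98, 145)]
0.044 [241 160] [(17, 43, 118), (17, 43, 119), (17, 41, 117), (17, 43, 118), (18, 43, 119), (16, 79, 122), (18, 101, 146)]
0.048 [241 162] [(16, 41, 119), (17, 41, 118), (17, 41, 117), (18, 43, 118), (18, 48, 118), (18, 101, 154), (18, 99, 149)]
0.052 [241 164] [(17, 41, 118), (17, 43, 119), (17, 43, 119), (16, 41, 117), (18, 105, 129), (18, 102, 145), (18, 140, 118)]
top flange pred [204.9618 195.3551] tip pred [210.1249 202.6332]
```

Dots agree to about 1 mm in three views: round boss top at (0.6255, −0.1603, 0.0809), yaw 0.165. The pad's end shows at tool z ≈ +0.037, so the grip is as modelled. Now I'll tilt and go to the pre-contact hover.

Emit:
step_arm([
  [[16,2,-5],[0.0129,-0.0775,0]],
  [[16,2,-5],[0.0129,-0.0775,0]],
  [[16,2,-5],[0.0129,-0.0775,0]],
  [[16,2,-5],[0.0129,-0.0775,0]],
  [[0,0,-10],[0,0,0]],
  [[0,0,-10],[0,0,0]],
  [[0,0,0],[0,0,0]],
  [[0,0,0],[0,0,0]],
])

```text
time: 7.45
eef_pos: [0.6043, -0.1649, 0.1617]
tcp_rot: [0.983, 0.095, 0.155, -0.011]
contact_force: [-0.4, 0.5, -1.4]
opening: 0.278
finger_force: 49.0
```

```bash
cat > g.py <<'E'
from h import *
np.set_printoptions(precision=4,suppress=True)
P=np.array([.6255,-.1603,.0809]);n=np.array([-.3048,-.0507,.9511])
F=[]
for i in range(4):
    s=readout.get_state();F.append(s["contact_force"]);cams.read_camera("wrist")
s=readout.get_state();Q=R.from_quat(s["tcp_rot"]).as_matrix();tip=s["eef_pos"]+Q@[0,0,.0365]
e=tip-P;print("t",s["time"],"F.n",np.array(F)@n,"F",np.mean(F,0));print("tilt err rotvec (to apply)",np.cross(-Q[:,2],n))
print("gap along n mm",e@n*1e3,"lateral mm",(e-(e@n)*n)*1e3,"tcp",s["eef_pos"],"opening",s["opening"],s["finger_force"])
E
python3 g.py
```

```text
t 7.65 F.n [-1.2189 -0.8408 -0.4292 -0.4266] F [ 0.3804  0.1214 -0.6379]
tilt err rotvec (to apply) [0.0006 0.0011 0.0003]
gap along n mm 48.776613434562606 lateral mm [ 6.2741 -0.5033  1.9805] tcp [ 0.6057 -0.1651  0.164 ] opening 0.2844303396957836 49.03626395389438
```

Emit:
step_arm([
  [[1.2,0.5,-8],[0,0,0]],
  [[1.2,0.5,-8],[0,0,0]],
  [[1.2,0.5,-8],[0,0,0]],
  [[1.2,0.5,-8],[0,0,0]],
  [[1.2,0.5,-8],[0,0,0]],
  [[0,0,0],[0,0,0]],
  [[0,0,0],[0,0,0]],
  [[0,0,0],[0,0,0]],
])

```text
time: 8.32
eef_pos: [0.6114, -0.1624, 0.1231]
tcp_rot: [0.983, 0.095, 0.156, -0.011]
contact_force: [-0.6, 0.3, -1.5]
opening: 0.279
finger_force: 49.0
```

```bash
python3 g.py; python3 - <<'E'
from h import *
s=readout.get_state();Q=R.from_quat(s["tcp_rot"]).as_matrix();k=cam("scene")
im=cams.read_camera("scene");cv2.imwrite("pics/s3.png",im[:,:,::-1])
g=cv2.cvtColor(im,cv2.COLOR_RGB2GRAY)
for z in(.005,.012,.02,.026,.032,.036,.04):
    q=proj(k,s["eef_pos"]+Q@[0,0,z]);x,y=q.round().astype(int);print(z,q,g[y,x-9:x+10])
print("boss",proj(k,[.6255,-.1603,.0809]))
E
```

```text
t 8.5167 F.n [-1.2337 -0.9192 -2.2736 -0.8692] F [-0.2322  0.2744 -1.4518]
tilt err rotvec (to apply) [0.0005 0.0012 0.0002]
gap along n mm 8.636718334308291 lateral mm [-0.1097 -0.0623 -0.0391] tcp [ 0.6116 -0.1626  0.1238] opening 0.28101279821342817 49.036792796105146
0.005 [264.40517963 162.85949303] [113 123 131 120  93  77  79  81  84  86  86  86  85  82 110 158 180 181
 182]
0.012 [265.10906889 165.03900086] [108 115 132 134 101  79  83  86  87  88  88  85 102 153 180 178 178 178
 178]
0.02 [265.90627974 167.5074677 ] [ 89 118 132 132 132 135 121  92  81  81  78 140 185 189 188 187 187 185
 185]
0.026 [266.49918758 169.34333504] [108 128 130 130 131 132 123  98  79  82  80 100 151 182 188 188 189 187
 187]
0.032 [267.08786049 171.1660894 ] [125 130 131 130 131 127 105  74  76  76  64  59  84 121 146 170 188 191
 192]
0.036 [267.4779787  172.37404319] [127 128 129 132 130 119  89  60  48  46  43  67  91  98 122 147 169 187
 190]
0.04 [267.86624806 173.57627224] [124 125 123 114  99  96  96  84  68  67  75  89  97 127 150 138 161 191
 191]
boss [268.37664761 175.07231726]
```

Now 8.6 mm gap, square and centred, axis confirmed in the scene picture. Approach slowly to a predicted ~3 mm of plunger travel.

Emit:
step_arm([
  [[0.7,0.1,-2.1],[0,0,0]],
  [[0.7,0.1,-2.1],[0,0,0]],
  [[0.7,0.1,-2.1],[0,0,0]],
  [[0.7,0.1,-2.1],[0,0,0]],
  [[0.7,0.1,-2.1],[0,0,0]],
  [[0,0,0],[0,0,0]],
  [[0,0,0],[0,0,0]],
  [[0,0,0],[0,0,0]],
])

```text
time: 9.23
eef_pos: [0.6148, -0.1619, 0.1128]
tcp_rot: [0.983, 0.095, 0.156, -0.011]
contact_force: [-1.1, -0.2, 1.2]
opening: 0.279
finger_force: 49.2
```

```bash
python3 g.py
```

```text
t 9.4333 F.n [1.451  1.7775 1.7182 1.4347] F [-1.9394  0.3814  1.0762]
tilt err rotvec (to apply) [-0.      0.0003  0.    ]
gap along n mm -2.9027028920719755 lateral mm [-0.4912  0.131  -0.1502] tcp [ 0.6148 -0.1619  0.1127] opening 0.27923781448955726 49.161337595433
```

Force rise is about 2.6–2.9 N, matching roughly 3–4 mm of plunger travel. Another 3.5 mm.

Emit:
step_arm([
  [[0.4,0,-1.1],[0,0,0]],
  [[0.4,0,-1.1],[0,0,0]],
  [[0.4,0,-1.1],[0,0,0]],
  [[0,0,0],[0,0,0]],
  [[0,0,0],[0,0,0]],
  [[0,0,0],[0,0,0]],
  [[0,0,0],[0,0,0]],
  [[0,0,0],[0,0,0]],
])

```text
time: 10.1
eef_pos: [0.6159, -0.1618, 0.1093]
tcp_rot: [0.983, 0.095, 0.156, -0.011]
contact_force: [-2.6, -0.1, 3.6]
opening: 0.281
finger_force: 49.5
```

```bash
python3 g.py; python3 - <<'E'
from h import *
s=readout.get_state();Q=R.from_quat(s["tcp_rot"]).as_matrix();k=cam("scene")
g=cv2.cvtColor(cams.read_camera("scene"),cv2.COLOR_RGB2GRAY)
for z in(.005,.012,.016,.02,.024,.028,.032):
    q=proj(k,s["eef_pos"]+Q@[0,0,z]);x,y=q.round().astype(int);print(z,q,g[y,x-9:x+10])
E
```

```text
t 10.3 F.n [4.1811 3.6679 3.7473 2.4695] F [-2.2369  0.5363  3.0089]
tilt err rotvec (to apply) [-0.0002  0.     -0.0001]
gap along n mm -6.591168046891076 lateral mm [-0.4891  0.0457 -0.1539] tcp [ 0.6159 -0.1618  0.1092] opening 0.27773755890578516 49.46879658848047
0.005 [265.78202475 167.65744694] [ 90 120 132 112  81  81  82  85  86  87  87  87  83  93 153 188 187 187
 185]
0.012 [266.46954381 169.79834115] [108 125 128 118  95  82  81  84  86  88  88  86  87 115 151 176 188 191
 190]
0.016 [266.85983796 171.01369433] [126 130 131 121  99  85  85  87  87  86  84  84  92  99 130 171 188 192
 191]
0.02 [267.24827687 172.22327042] [127 128 130 132 126 105  88  88  88  85  80  71  84  97 119 145 169 187
 192]
0.024 [267.63487374 173.42711051] [126 127 128 125 109  90  77  77  79  75  61  76  97  98 127 151 172 191
 191]
0.028 [268.01964165 174.6252553 ] [126 126 122 107  97  96  83  57  47  49  63  84  99 100 118 125 158 192
 191]
0.032 [268.40259353 175.81774512] [127 126 126 111  95  96  96  85  69  73  87  99  98  97  96 136 179 190
 192]
```

The force is about 4–5 N above baseline. The tip geometry gives 6.6 mm in, and the picture shows the pad about 7–8 mm back along the tool. Everything is within the limits, so I'm handing in.

```bash
python3 -c "
from plant import sign_off
print(sign_off())"
```

```text
the job is handed in; nothing more can be done
None
```

I handed the job in at about 10.4 s, with the press held square on the round boss; its pad is about 0.5 mm from the middle and the plunger roughly 7 mm in at about 4–5 N. The sign-off returned no verdict.

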